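# Prop the tea chest open on its stay

## Task

Get the tea chest ready for guests. Lift its lid by the brass pull until it is almost fully open, with the stay still folded; then, before the soft-closing lid has sunk far, flip the brass stay on the chest's right-hand side up as far as it goes, and let the lid come down to rest on the stay's tip. Leave the mug, the canister and the jar where they are.

Things in the scene. Friction and masses are not known exactly. Their poses are not given: they have to be found in the camera images.
- tea_chest: Bamboo tea chest, fixed to the worktop, 192 (x) x 264 (y) x 96 (z) mm. Origin at the centre of its underside; own +x to the back (lid hinge), -x to the front (pull), -y to its right-hand side (stay), z up. Walls end 78 mm up; the front wall and the lid's front edge lie at x = -81 mm. Its front faces the robot within about 20 degrees (yaw 0: squarely).
- lid_hinge (a point): Middle of the lid's hinge line, along the chest's y; in the chest's frame at (92, 0, 79) mm. The soft-close hinge is viscous, 3 N m per rad/s: 4 to 5 N at the pull raise the lid at 0.2 rad/s. Let go, the lid sinks slowly (0.02 to 0.05 rad/s near the top): from 1.3 rad it takes about 10 s to reach 0.97 rad.
- pull_grip (a point): Grip point on the brass pull, a flat-sided stub 14 mm wide (y), 16 mm high, sticking 40 mm out of the middle of the lid's front edge, square to it. On its axis, 24 mm from the edge; with the lid closed at (-105, 0, 88) mm in the chest's frame, 197 mm from the hinge line. The point turns with the lid; its -x points out along the pull (steeply up when open). Pinch it across, along the chest's y.
- tea_chest_lid (a joint): Lid angle, rad: 0 closed (the start), grows as the front edge rises, stop at 1.40 (80 degrees). Lid 264 mm wide, 173 mm from hinge to front edge, 17 mm thick, 0.26 kg. Below about 0.97 the folded stay no longer passes freely under the lid's catch plate. Resting on the raised stay it reads about 0.88.
- stay_pivot (a point): Pivot of the stay on the chest's right-hand side, in the chest's frame at (-55, -142, 60) mm; its axis runs along the chest's y.
- stay (a joint): Stay angle in rad: 0 folded (bar level, pointing from the pivot to the back of the chest), growing as the tip swings up, stop at 1.08 (bar leaning back at 62 degrees above level). It starts between 0 and 0.12. It has a little friction and stays where it is left. The stay is a brass bar 130 mm long, 5 mm thick (y), 12 mm wide.
- stay_tip (a point): Centre of the steel roller at the stay's tip, radius 6 mm, 130 mm from the pivot. Raised, it carries the underside of a brass catch plate on the lid (44 mm along the lid, its middle 126 mm from the hinge line, sticking out 22 mm from the lid's right-hand edge).
- peg_grip (a point): Grip point on the stay's dark wooden peg handle: round, 12 mm diameter, along the chest's y, standing out 60 mm to the right from the bar, 60 mm from the pivot. On its axis, 42 mm out from the bar, 18 mm short of the free end. Folded 60 mm above the worktop, raised 113 mm. Pinch it from above across, along the chest's x; it may turn between the fingers.
- mug: Blue and white mug, 80x117x102 mm, origin under its centre; a bystander.
- canister: Blue lidded canister, 87 mm across, 105 mm high, origin under its centre; a bystander.
- jar: Glass jar with a black cap, 65 mm across, 86 mm high, origin under its centre; a bystander.

How it is judged:
On the way:
1. the lid is lifted almost fully open (beyond 1.0 rad) with the stay still folded (below 0.5 rad) (value of joint tea_chest_lid above 1 rad and value of joint stay below 0.5 rad), for 0.2 s.
At the end, for the whole second after the job is handed in: The stay is flipped up (above 1.0 rad of its 1.08), the lid rests on it (between 0.80 and 0.97 rad, pressing on the stay with more than 0.2 N) and is still (slower than 0.01 rad/s) (value of joint stay above 1 rad and value of joint tea_chest_lid between 0.8 and 0.97 rad and contact force between stay and tea_chest_lid above 0.2 N and velocity of joint tea_chest_lid between -0.01 and 0.01 rad/s); the robot touches nothing.
It fails at once if the mug, canister or jar is displaced by more than 40 mm (distance of any of mug, canister, jar from where it was at the start of the episode above 0.04 m).
It fails at once if a bystander is tipped by more than 0.5 rad (angle between any of mug, canister, jar's own z axis and vertical above 0.5 rad).
It also fails if it takes over 67 s, if anything falls off the work surface, if the arm or the gripper's body presses on something with over 40 N, if the wrist force passes 120 N, or if a joint passes its speed limit or range.

## Robot

A 7-joint arm with a two-finger parallel gripper is mounted at the origin on a cart in front of the work surface, level with it; the furniture and walls round the work are solid. World frame = base frame: x ahead of the robot, y to its left, z up, the work surface at z = 0. Lengths are in m, angles in rad, forces in N, time in s.
With the tool pointing down it reaches from about 0.4 to 0.85 m from the base axis. Payload 10.4 kg.
Tool frame: the origin (TCP) lies between the finger pads; the fingertips stand 17 mm ahead of it and the grasp point (between the pads) lies 2 mm behind it; z points along the fingers, y is the line along which they close (so a half turn about z gives the same grasp; the last joint's range is limited). The gripper opens to 85 mm and grips with 20 to 120 N. Pads are 22 mm wide; open, the fingers measure 114 mm over their backs; the gripper's body (76 mm by 85 mm) begins 54 mm behind the grasp point. The pads swing forward as they close: fully open they stand 13 mm farther back than shut.
Start: joints at [1.141, 0.332, -0.065, 1.46, 0.022, 1.35, -0.088], TCP at [0.247, -0.574, 0.248] pointing down, gripper open.
Joint ranges: [-2.6, 2.6], [-0.5, 2.12], [-1.47, 1.34], [0.16, 2.42], [-1.27, 4.41], [0.06, 2.06], [-2.6, 2.6]. Speed limits (rad/s): [2.22, 2.22, 2.79, 2.79, 3.14, 3.14, 3.14].

## Interface

Orientations are given as a unit quaternion [x, y, z, w].
In Python, from workcell import readout, imaging, manip gives the robot as it stands. The module is installed in compiled form; this text tells all that it offers.
- The arm moves only by the shell command python3 -m crank 'ROWS' [OPENING] [FORCE]. ROWS is JSON, a list of rows, each a list of 4 numbers: the shift along the tool's x, y, z as a fraction of full scale, then the turn about the tool's z as a fraction of full scale. In form: [[x, y, z, yaw], ...]. A call has 1 to 5 rows; each row is the pose to reach, as a shift and turn from the pose commanded when the call began, along the tool's axes at that moment; what a row does not reach only later rows make up. Full scale, the value 1, is 400 mm for a shift and 60 degrees for a turn. A row lasts 1/12 s, in which the tool goes at most 41.7 mm and 7.16 degrees, less where a joint would pass 70% of its speed; a pose out of reach is approached as far as the arm can. A call with a number of a shift or a turn outside -1 to 1 is refused whole. A call with a gripper value outside its range is refused whole. OPENING is the gripper command: -1 is shut, 1 is fully open, values between are in proportion, set as the call begins (- or left out, the last holds). The fingers move at their own pace and stop on an object; FORCE is the grip in N (left out, the last holds). Time passes only in rows, so rows that repeat a pose let the fingers close. It gives the time, the measured TCP pose, the force, the opening and the grip force at its end, in the units of the state.
- readout.get_obs(): the state, without advancing time (a new reading comes with each control period).
- imaging.camera(name): name is "scene" or "side" or "wrist"; returns a dict with "color" (420x560x3 uint8, red, green, blue), "fx", "fy", "cx", "cy" (pixels), "k1" (the pictures are not rectified: a ray, as slopes to the right and down, at radius r is drawn at 1 + k1 r^2 times it, then the intrinsics apply), "rvec" (rotation vector, rad) and "tvec" (3), from world to camera coordinates, as OpenCV has them. Camera axes: x right, y down, z forward; pixel columns grow to the right and rows downward; lengths in m; the calibration is good to about 2 mm. A picture is of the moment at which its call begins. There is no depth.
- manip.hand_in(): hands the job in; it is judged then, once.
The state is a dict: "clock": time; "joint_pos": joint angles; "joint_velocities": joint speeds; "tau": joint torques, N m; "position": TCP position; "ee_rot": TCP orientation; "ft_force": force on the tool from outside, world axes, zero at the start; "torque": the same for the moment, N m; "grip_width": opening from 0.0 (shut) to 1.0 (fully open); "grasp_force": force on a finger pad.
Only numpy, scipy, OpenCV 4.12 (cv2) and the standard library are available. Lean on these libraries where they do the work, as an engineer would, in place of code of your own. Each camera call takes 0.05 s, during which the arm holds its last target. There are 200 camera calls.

## Working session

There is one attempt and no reset: what is moved stays moved. The work goes in short steps, Python scripts to look and compute and a shell command to move; the robot and the scene stay as the last step left them, time stands still between calls to the robot, and variables do not carry over. Pictures are saved under pics/ and viewed, at most 10 in all, crops included, and the job is handed in when it is done.

```bash
mkdir -p pics; python3 - <<'E'
from workcell import readout, imaging
import cv2, numpy as np
o=readout.get_obs(); print({k:np.round(v,3) for k,v in o.items()})
a=[]
for n in ["scene","side"]:
    c=imaging.camera(n); np.save(f"pics/{n}.npy",c,allow_pickle=True)
    cv2.imwrite(f"pics/{n}0.png",c["color"][...,::-1]); 
    R=cv2.Rodrigues(np.array(c["rvec"]))[0]; print(n,-R.T@np.array(c["tvec"]),c["fx"],c["k1"],R[2])
E
```

```text
{'clock': np.float64(0.0), 'joint_pos': array([ 1.141,  0.333, -0.065,  1.461,  0.022,  1.35 , -0.088]), 'joint_velocities': array([-0.001,  0.001, -0.001,  0.001,  0.   , -0.001,  0.001]), 'tau': array([-0.0000e+00, -6.2543e+01,  4.9000e-02, -3.9161e+01,  1.6000e-02,
        1.0000e-02, -0.0000e+00]), 'position': array([ 0.247, -0.574,  0.248]), 'ee_rot': array([ 0.979,  0.202, -0.   , -0.001]), 'ft_force': array([-0.426, -0.217, -0.359]), 'torque': array([ 0.046, -0.037, -0.043]), 'grasp_force': np.float64(0.0), 'grip_width': np.float64(1.001)}
scene [-0.480742    0.4765417   0.79499336] 383.83949981975064 -0.10770989507620961 [ 0.73460817 -0.41704616 -0.53518533]
side [-0.33824392  0.60384277  0.83628964] 435.6060833693634 0.041256055578552435 [ 0.63151389 -0.52898108 -0.56689437]
```

View pics/scene0.png

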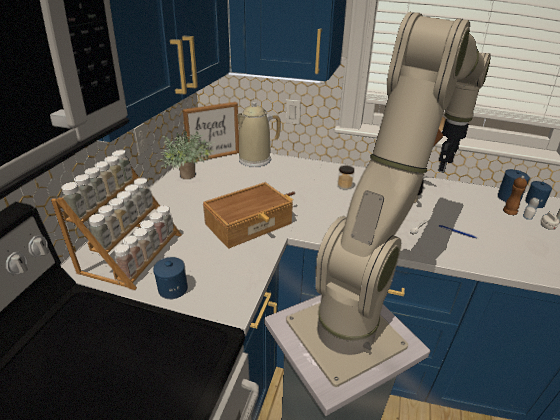

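View pics/side0.png

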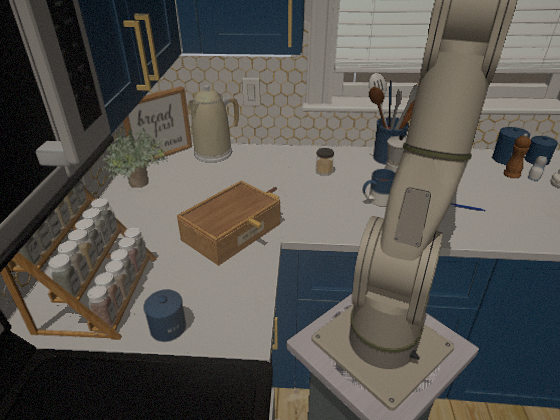

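The scene view shows the chest at about (248,215), its pull at (264,215) and its peg at (290,194). The side view shows the chest at (230,220), pull at (256,225), peg at (270,191). Next I'll zoom in for the corners.

```bash
cat > h.py <<'E'
import numpy as np, cv2
def ray(c,uv):
    xd=np.array([(uv[0]-c["cx"])/c["fx"],(uv[1]-c["cy"])/c["fy"]]); x=xd.copy()
    for _ in range(20): x=xd/(1+c["k1"]*(x@x))
    R=cv2.Rodrigues(np.array(c["rvec"]))[0]
    return -R.T@np.array(c["tvec"]), R.T@np.array([*x,1])
def onz(c,uv,z):
    o,d=ray(c,uv); return o+d*(z-o[2])/d[2]
def tri(c1,p1,c2,p2):
    o1,d1=ray(c1,p1);o2,d2=ray(c2,p2)
    s=np.linalg.lstsq(np.c_[d1,-d2],o2-o1,rcond=None)[0]
    a,b=o1+d1*s[0],o2+d2*s[1]; return (a+b)/2,np.linalg.norm(a-b)
def proj(c,p):
    R=cv2.Rodrigues(np.array(c["rvec"]))[0]; q=R@np.asarray(p)+np.array(c["tvec"])
    x=q[:2]/q[2]; x=x*(1+c["k1"]*(x@x)); return np.array([c["cx"]+c["fx"]*x[0],c["cy"]+c["fy"]*x[1]])
E
python3 - <<'E'
import numpy as np,cv2
a=[]
for n,(x,y) in {"scene":(195,165),"side":(170,165)}.items():
    c=np.load(f"pics/{n}.npy",allow_pickle=True).item()["color"][y:y+100,x:x+133,::-1]
    a.append(cv2.resize(c,None,fx=4.5,fy=3*1.5,interpolation=cv2.INTER_CUBIC)[:,:])
cv2.imwrite("pics/crop.png",np.vstack([cv2.resize(i,(400,300)) if 0 else cv2.resize(i,(399,300)) for i in a]))
E
```

```text
(no output)
```

View pics/crop.png

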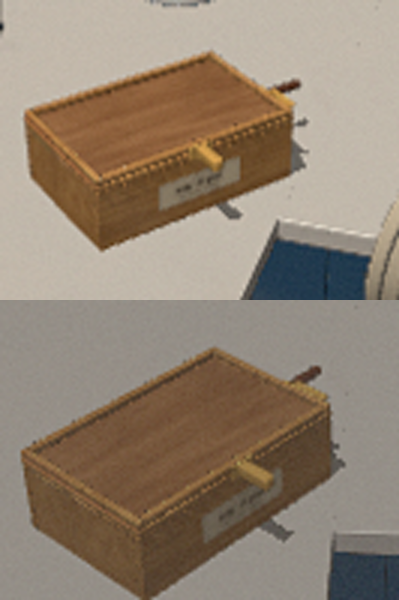

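```bash
python3 - <<'E'
import numpy as np
from h import *
S=np.load("pics/scene.npy",allow_pickle=True).item();D=np.load("pics/side.npy",allow_pickle=True).item()
s=lambda p:(195+p[0]/3,165+p[1]/3); d=lambda p:(170+p[0]/3,165+p[1]/3)
P={"BL":((25,111),(23,150)),"BR":((210,53),(213,48)),"FR":((292,110),(329,104)),"FL":((98,184),(143,223)),"pulltip":((214,158),(270,178)),"peg":((297,85),(317,71))}
for k,(a,b) in P.items():
    z=.096 if len(k)==2 else .088
    if k=="peg": z=.063
    print(k,onz(S,s(a),z).round(3),onz(D,d(b),z).round(3),*[np.round(v,3) for v in tri(S,s(a),D,d(b))])
for k,p,q,off in (("mug",(427,183),(380,205),0),("can",(171,297),(166,337),0),("jar",(345,188),(324,173),0)): print(k,onz(S,p,0).round(3),onz(D,q,0).round(3))
E
```

```text
BL [0.626 0.155 0.096] [0.63  0.15  0.096] [0.62  0.156 0.102] 0.004
BR [ 0.654 -0.098  0.096] [ 0.659 -0.103  0.096] [ 0.657 -0.101  0.096] 0.004
FR [ 0.489 -0.121  0.096] [ 0.493 -0.125  0.096] [ 0.493 -0.125  0.095] 0.003
FL [0.453 0.135 0.096] [0.46  0.127 0.096] [0.448 0.135 0.103] 0.007
pulltip [ 0.452 -0.001  0.088] [ 0.445 -0.008  0.088] [0.408 0.021 0.122] 0.002
peg [ 0.584 -0.186  0.063] [ 0.589 -0.191  0.063] [ 0.583 -0.186  0.065] 0.004
mug [ 0.489 -0.82   0.   ] [ 0.354 -0.451  0.   ]
can [0.332 0.363 0.   ] [0.342 0.364 0.   ]
jar [ 0.617 -0.459  0.   ] [ 0.627 -0.465  0.   ]
```

```bash
python3 -m crank '[[0,0,0,0.12],[0,0,0,0.24],[0,0,0,0.267],[0,0,0,0.267]]' 1 40 >/dev/null
python3 -m crank '[[0.17,-0.34,0.0,0],[0.17,-0.34,0.0,0],[0.17,-0.34,0.0,0],[0.17,-0.34,0.0,0],[0.17,-0.34,0.0,0]]'
python3 -m crank '[[0.17,-0.34,0.0,0],[0.17,-0.34,0.0,0],[0.17,-0.34,0.0,0],[0.17,-0.34,0.0,0],[0.17,-0.34,0.0,0]]'
python3 -m crank '[[0.17,-0.34,0.0,0],[0.17,-0.34,0.0,0],[0.17,-0.34,0.0,0],[0.17,-0.34,0.0,0],[0.17,-0.34,0.0,0]]'
python3 -m crank '[[0.1,-0.34,0.15,0],[0.1,-0.34,0.15,0],[0.1,-0.34,0.15,0],[0.1,-0.34,0.15,0],[0.1,-0.34,0.15,0]]'
cat > st.py <<'E'
from workcell import readout
import numpy as np
from scipy.spatial.transform import Rotation as Ro
Y=.128;O=np.array([.5525,.0143])
o=readout.get_obs();p=o["position"];c,s=np.cos(Y),np.sin(Y);d=p[:2]-O
R=Ro.from_quat(o["ee_rot"]).as_matrix()
print("t",o["clock"].round(2),"chest",np.round([c*d[0]+s*d[1],-s*d[0]+c*d[1],p[2]],4),"toolx yaw-Y",round(np.arctan2(R[1,0],R[0,0])-Y,3),"z",R[:,2].round(3),"F",o["ft_force"].round(1),"w",round(float(o["grip_width"]),3),"gf",round(float(o["grasp_force"]),1),"q",o["joint_pos"].round(2))
E
python3 st.py
python3 - <<'E'
from workcell import imaging
import cv2,numpy as np
c=imaging.camera("wrist"); np.save("pics/wrist.npy",c,allow_pickle=True); cv2.imwrite("pics/wrist0.png",c["color"][...,::-1])
E
```

```text
clock: 0.85
position: [0.3007, -0.4252, 0.2486]
ee_rot: [0.998, 0.068, 0.001, -0.001]
ft_force: [1.4, -0.2, -0.6]
grip_width: 0.999
grasp_force: 0.0
clock: 1.27
position: [0.35, -0.2819, 0.2486]
ee_rot: [0.998, 0.068, 0.0, -0.0]
ft_force: [-0.2, -0.4, 0.9]
grip_width: 1.0
grasp_force: 0.0
clock: 1.68
position: [0.3997, -0.1384, 0.2486]
ee_rot: [0.998, 0.068, 0.001, -0.0]
ft_force: [-0.0, 0.3, -0.3]
grip_width: 1.004
grasp_force: 0.0
clock: 2.1
position: [0.4198, 0.0011, 0.1865]
ee_rot: [0.998, 0.067, -0.001, -0.001]
ft_force: [-0.8, -0.2, -0.2]
grip_width: 0.999
grasp_force: 0.0Traceback (most recent call last):
  File "st.py", line 7, in <module>
    print("t",o["clock"].round(2),"chest",np.round([c*d[0]+s*d[1],-s*d[0]+c*d[1],p[2]],4),"toolx yaw-Y",round(np.arctan2(R[1,0],R[0,0])-Y,3),"z",R[:,2].round(3),"F",o["ft_force"].round(1),"w",round(float(o["grip_width"]),3),"gf",round(float(o["grasp_force"]),1),"q",o["joint_pos"].round(2))
              ^^^^^^^^^^^^^^^^
AttributeError: 'float' object has no attribute 'round'
```

View pics/wrist0.png

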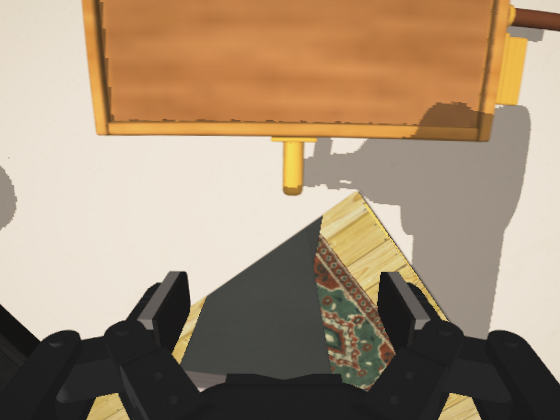

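The wrist view shows the lid's front edge running from (98,134) to (490,140). The pull goes from (292,140) to its tip at (292,193), and the peg's base is at (512,15).

```bash
sed -i 's/o\["clock"\].round(2)/round(float(o["clock"]),2)/' st.py; python3 st.py; python3 - <<'E'
import numpy as np
from h import *
W=np.load("pics/wrist.npy",allow_pickle=True).item()
a=onz(W,(98,134),.096);b=onz(W,(490,140),.096);t=onz(W,(292,193),.09);g=onz(W,(292.5,165),.096);L=onz(W,(85,10),.096);R=onz(W,(510,18),.096)
y=np.arctan2(*(-(a-b)[:2]*[1,-1])); print(a,b,np.linalg.norm(a-b),"yaw",np.arctan2(-(a-b)[0],(a-b)[1]),"tip",t,"g",g)
c,s=np.cos(.128),np.sin(.128)
for p in (a,b,t,g,onz(W,(512,15),.06)):
    d=p[:2]-[.5525,.0143]; print(np.round([c*d[0]+s*d[1],-s*d[0]+c*d[1]],4))
E
```

```text
t 2.15 chest [-0.1334  0.0011  0.1874] toolx yaw-Y 0.005 z [-0.002  0.001 -1.   ] F [-0.1 -0.8  0.4] w 0.999 gf 0.0 q [ 0.56 -0.05 -0.63  2.02 -0.03  1.17 -1.5 ]
[0.46429843 0.1296893  0.096     ] [ 0.49541827 -0.12718901  0.096     ] 0.25875647365512444 yaw 0.12055873370338478 tip [ 0.43973534 -0.00252826  0.09      ] g [4.60254544e-01 2.08330175e-04 9.60000000e-02]
[-0.0728  0.1257]
[-0.0747 -0.133 ]
[-0.114  -0.0023]
[-0.0933 -0.0022]
[ 0.0115 -0.1588]
```

```bash
python3 -m crank '[[0.083,0.009,0.1,0],[0.083,0.009,0.2,0],[0.083,0.009,0.253,0],[0.083,0.009,0.253,0],[0.083,0.009,0.253,0]]' 1 40 >/dev/null
python3 st.py
python3 -m crank '[[0,0,0,0],[0,0,0,0],[0,0,0,0],[0,0,0,0],[0,0,0,0]]' -1 40 >/dev/null;python3 -m crank '[[0,0,0,0],[0,0,0,0],[0,0,0,0]]' >/dev/null; python3 st.py
python3 - <<'E'
import numpy as np
r=.1972;t=np.arange(0,1.34,.13)+.0457
x=-r*np.cos(t)/.4;z=-r*np.sin(t)/.4
print(np.c_[np.diff(x),np.diff(z)].round(4)); print(x[-1]*.4,z[-1]*.4)
E
```

```text
t 2.57 chest [-0.101  -0.0054  0.0868] toolx yaw-Y -0.001 z [-0.003  0.001 -1.   ] F [ 0.  -0.1  0.5] w 0.998 gf 0.0 q [ 0.52  0.18 -0.64  2.05  0.13  0.96 -1.64]
t 3.23 chest [-0.0998 -0.0015  0.0879] toolx yaw-Y 0.001 z [ 0.     0.003 -1.   ] F [-5.3 12.5  9.9] w 0.153 gf 43.7 q [ 0.51  0.18 -0.65  2.05  0.13  0.95 -1.64]
[[ 0.0071 -0.0637]
 [ 0.0153 -0.0622]
 [ 0.0232 -0.0597]
 [ 0.0307 -0.0562]
 [ 0.0378 -0.0517]
 [ 0.0442 -0.0464]
 [ 0.0498 -0.0403]
 [ 0.0546 -0.0335]
 [ 0.0585 -0.0261]
 [ 0.0614 -0.0183]]
-0.044015091250018665 -0.19222515897314932
```

```bash
python3 -m crank '[[0.001,-0.004,-0.013,0],[0.003,-0.008,-0.026,0],[0.004,-0.01,-0.038,0],[0.006,-0.01,-0.051,0],[0.007,-0.01,-0.064,0]]' >/dev/null; python3 st.py
python3 -m crank '[[0.003,0,-0.012,0],[0.006,0,-0.025,0],[0.009,0,-0.037,0],[0.012,0,-0.05,0],[0.015,0,-0.062,0]]' >/dev/null; python3 st.py
python3 -m crank '[[0.005,0,-0.012,0],[0.009,0,-0.024,0],[0.014,0,-0.036,0],[0.018,0,-0.048,0],[0.023,0,-0.06,0]]' >/dev/null; python3 st.py
```

```text
t 3.65 chest [-0.0973 -0.0012  0.1129] toolx yaw-Y -0.002 z [ 0.    -0.001 -1.   ] F [ 6.7 -2.2 -9.7] w 0.154 gf 40.7 q [ 0.52  0.14 -0.65  2.02  0.1   1.01 -1.63]
t 4.07 chest [-0.0914 -0.0012  0.1377] toolx yaw-Y -0.002 z [-0.    -0.001 -1.   ] F [  4.8  -4.2 -10.4] w 0.152 gf 40.4 q [ 0.52  0.12 -0.65  1.98  0.09  1.06 -1.61]
t 4.48 chest [-0.0825 -0.0013  0.1615] toolx yaw-Y -0.002 z [-0.001 -0.001 -1.   ] F [  5.2  -5.1 -10.9] w 0.154 gf 40.2 q [ 0.52  0.11 -0.65  1.93  0.08  1.12 -1.61]
```

```bash
python3 -m crank '[[0.006,0,-0.011,0],[0.012,0,-0.022,0],[0.018,0,-0.034,0],[0.024,0,-0.045,0],[0.031,0,-0.056,0]]' >/dev/null; python3 st.py
python3 -m crank '[[0.008,0,-0.01,0],[0.015,0,-0.021,0],[0.023,0,-0.031,0],[0.03,0,-0.042,0],[0.038,0,-0.052,0]]' >/dev/null; python3 st.py
python3 -m crank '[[0.009,0,-0.009,0],[0.018,0,-0.018,0],[0.026,0,-0.028,0],[0.035,0,-0.037,0],[0.044,0,-0.046,0]]' >/dev/null; python3 st.py
python3 -m crank '[[0.01,0,-0.008,0],[0.02,0,-0.016,0],[0.03,0,-0.024,0],[0.04,0,-0.032,0],[0.05,0,-0.04,0]]' >/dev/null; python3 st.py
```

```text
t 4.9 chest [-0.0707 -0.0014  0.1835] toolx yaw-Y -0.002 z [-0.002 -0.001 -1.   ] F [ 1.3 -5.3 -9.8] w 0.153 gf 40.5 q [ 0.52  0.12 -0.65  1.88  0.08  1.17 -1.61]
t 5.32 chest [-0.0558 -0.0015  0.2041] toolx yaw-Y -0.002 z [-0.003 -0.001 -1.   ] F [ 0.3 -5.4 -8.4] w 0.154 gf 40.6 q [ 0.51  0.14 -0.65  1.82  0.09  1.22 -1.62]
t 5.73 chest [-0.0386 -0.0016  0.2223] toolx yaw-Y -0.002 z [-0.004 -0.002 -1.   ] F [-2.  -6.3 -8.2] w 0.157 gf 40.9 q [ 0.49  0.16 -0.65  1.75  0.1   1.26 -1.63]
t 6.15 chest [-0.0187 -0.0018  0.2384] toolx yaw-Y -0.002 z [-0.005 -0.002 -1.   ] F [-2.8 -5.6 -7.8] w 0.149 gf 41.2 q [ 0.48  0.2  -0.65  1.68  0.13  1.31 -1.65]
```

```bash
python3 -m crank '[[0.011,0,-0.007,0],[0.022,0,-0.014,0],[0.033,0,-0.02,0],[0.044,0,-0.027,0],[0.055,0,-0.034,0]]' >/dev/null; python3 st.py
python3 -m crank '[[0.012,0,-0.005,0],[0.024,0,-0.01,0],[0.035,0,-0.016,0],[0.047,0,-0.021,0],[0.058,0,-0.026,0]]' >/dev/null; python3 st.py
python3 -m crank '[[0.012,0,-0.004,0],[0.024,0,-0.007,0],[0.036,0,-0.011,0],[0.049,0,-0.015,0],[0.061,0,-0.018,0]]' >/dev/null; python3 st.py
python3 -m crank '[[0.012,0,-0.003,0],[0.024,0,-0.006,0],[0.024,0,-0.006,0]]' >/dev/null; python3 st.py
python3 - <<'E'
from workcell import imaging
import cv2,numpy as np
c=imaging.camera("scene"); cv2.imwrite("pics/scene1.png",c["color"][...,::-1])
E
```

```text
t 6.57 chest [ 0.0033 -0.0019  0.252 ] toolx yaw-Y -0.002 z [-0.005 -0.002 -1.   ] F [-4.  -5.9 -7.9] w 0.155 gf 41.4 q [ 0.45  0.24 -0.65  1.61  0.15  1.35 -1.66]
t 6.98 chest [ 0.0266 -0.0021  0.2626] toolx yaw-Y -0.002 z [-0.005 -0.003 -1.   ] F [-5.5 -6.3 -4.8] w 0.153 gf 42.2 q [ 0.42  0.29 -0.65  1.53  0.18  1.38 -1.68]
t 7.4 chest [ 0.0511 -0.0023  0.2701] toolx yaw-Y -0.003 z [-0.004 -0.003 -1.   ] F [-7.  -7.8  0.3] w 0.159 gf 43.4 q [ 0.39  0.34 -0.64  1.46  0.21  1.41 -1.7 ]
t 7.65 chest [ 0.0616 -0.0024  0.2725] toolx yaw-Y -0.003 z [-0.003 -0.002 -1.   ] F [-1.7 -8.  -2.7] w 0.155 gf 43.5 q [ 0.38  0.37 -0.64  1.43  0.22  1.42 -1.7 ]
```

View pics/scene1.png

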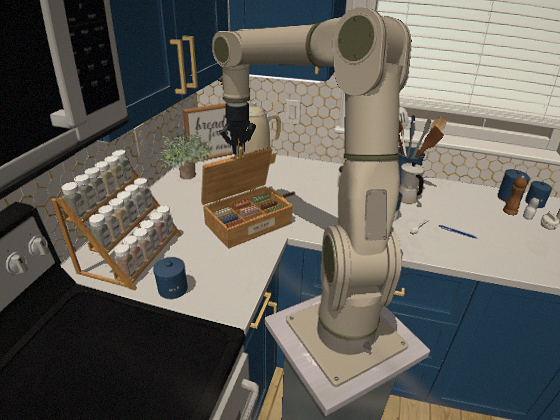

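The lid stands nearly upright at (235,175) with the stay folded. Next: release the pull, rise, and turn above the peg.

```bash
python3 -m crank '[[0,0,0,0],[0,0,0,0],[0,0,0,0],[0,0,-0.06,0],[0,0,-0.125,0]]' 1 40 >/dev/null; python3 st.py
python3 -m crank '[[-0.03,0.1,-0.125,-0.1],[-0.06,0.2,-0.125,-0.2],[-0.09,0.3,-0.125,-0.32],[-0.12,0.4,-0.125,-0.44],[-0.132,0.477,-0.125,-0.56]]' >/dev/null; python3 st.py
python3 -m crank '[[0,0,0,-0.12],[0,0,0,-0.24],[0,0,0,-0.36],[0,0,0,-0.47],[0,0,0,-0.58]]' >/dev/null
python3 -m crank '[[0,0,0.1,-0.12],[0,0,0.2,-0.24],[0,0,0.25,-0.36]]' >/dev/null; python3 st.py
python3 - <<'E'
from workcell import imaging
import cv2,numpy as np
c=imaging.camera("wrist"); np.save("pics/wrist1.npy",c,allow_pickle=True); cv2.imwrite("pics/wrist1.png",c["color"][...,::-1])
E
```

```text
t 8.12 chest [ 6.150e-02 -1.000e-04  3.223e-01] toolx yaw-Y 0.0 z [-0.003  0.    -1.   ] F [0.6 0.2 0.4] w 0.856 gf 0.0 q [ 0.37  0.35 -0.64  1.34  0.21  1.52 -1.69]
t 8.53 chest [ 0.0117 -0.1789  0.3741] toolx yaw-Y 0.571 z [ 0.002 -0.    -1.   ] F [ 0.8 -0.3  0.2] w 1.001 gf 0.0 q [ 0.67  0.33 -0.64  1.26  0.19  1.61 -0.81]
t 9.2 chest [ 0.0111 -0.1774  0.2689] toolx yaw-Y 1.553 z [-0.003  0.001 -1.   ] F [-1.4 -0.4 -0.1] w 1.004 gf 0.0 q [ 0.79  0.39 -0.78  1.44  0.27  1.42  0.12]
```

View pics/wrist1.png

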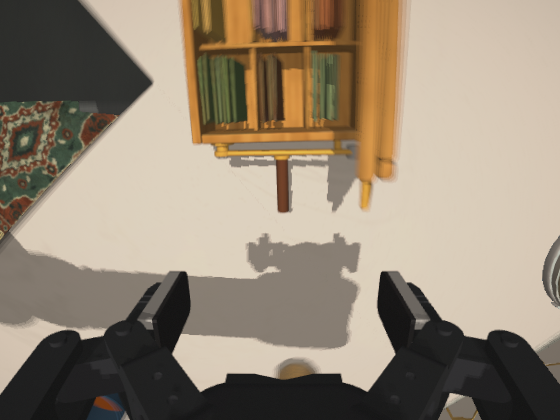

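The peg runs from (282,158) to its free end at (283,212). The stay bar is level at row 152 and the lid is well up on the right.

```bash
python3 - <<'E'
import numpy as np
from h import *
W=np.load("pics/wrist1.npy",allow_pickle=True).item()
c,s=np.cos(.128),np.sin(.128)
for uv in ((283,212),(282,158),(219,150),(350,152)):
    p=onz(W,uv,.063); d=p[:2]-[.5525,.0143]; print(np.round([c*d[0]+s*d[1],-s*d[0]+c*d[1]],4))
E
```

```text
[ 0.0094 -0.2084]
[ 0.0095 -0.1514]
[-0.0533 -0.1421]
[ 0.0776 -0.1464]
```

```bash
python3 -m crank '[[-0.047,-0.004,0.08,-0.016],[-0.047,-0.004,0.18,-0.016],[-0.047,-0.004,0.28,-0.016],[-0.047,-0.004,0.38,-0.016],[-0.047,-0.004,0.47,-0.016]]' >/dev/null
python3 -m crank '[[0,0,0.05,0],[0,0,0.05,0]]' >/dev/null; python3 st.py
python3 -m crank '[[0,0,0,0],[0,0,0,0],[0,0,0,0],[0,0,0,0],[0,0,0,0]]' -1 30 >/dev/null;python3 -m crank '[[0,0,0,0],[0,0,0,0],[0,0,0,0]]' >/dev/null; python3 st.py
python3 - <<'E'
import numpy as np
t=np.linspace(0,1.08,5); x=.06*np.cos(t)/.4; z=-.06*np.sin(t)/.4
print(np.c_[np.diff(x),np.diff(z)].round(4))
E
```

```text
t 9.83 chest [ 0.0083 -0.1961  0.061 ] toolx yaw-Y 1.561 z [-0.006  0.002 -1.   ] F [-0.8  0.5  0.2] w 1.001 gf 0.0 q [ 0.76  0.58 -0.7   1.65  0.41  1.07  0.06]
t 10.5 chest [ 0.0094 -0.1972  0.0645] toolx yaw-Y 1.563 z [-0.001 -0.    -1.   ] F [-4.   0.3  0.3] w 0.122 gf 29.7 q [ 0.76  0.58 -0.7   1.65  0.41  1.07  0.06]
[[-0.0054 -0.04  ]
 [-0.0159 -0.0371]
 [-0.0252 -0.0315]
 [-0.0327 -0.0237]]
```

```bash
python3 -m crank '[[0,-0.001,-0.013,0],[0,-0.003,-0.026,0],[0,-0.005,-0.04,0]]' >/dev/null; python3 st.py
python3 -m crank '[[0,-0.005,-0.013,0],[0,-0.010,-0.025,0],[0,-0.016,-0.037,0]]' >/dev/null; python3 st.py
python3 -m crank '[[0,-0.008,-0.011,0],[0,-0.016,-0.022,0],[0,-0.025,-0.032,0]]' >/dev/null; python3 st.py
python3 -m crank '[[0,-0.01,-0.008,0],[0,-0.02,-0.016,0],[0,-0.03,-0.022,0]]' >/dev/null; python3 st.py
```

```text
t 10.75 chest [ 0.0067 -0.1971  0.0802] toolx yaw-Y 1.563 z [-0.003 -0.    -1.   ] F [-7.9 -2.7 -6.1] w 0.131 gf 29.1 q [ 0.77  0.55 -0.71  1.64  0.4   1.1   0.07]
t 11.0 chest [ 0.0004 -0.197   0.0951] toolx yaw-Y 1.563 z [-0.003 -0.    -1.   ] F [-4.9 -2.8 -5.6] w 0.129 gf 29.6 q [ 0.79  0.53 -0.72  1.65  0.38  1.11  0.08]
t 11.25 chest [-0.0092 -0.1969  0.1081] toolx yaw-Y 1.563 z [-0.001 -0.    -1.   ] F [-3.1 -3.4 -7.2] w 0.123 gf 29.3 q [ 0.81  0.49 -0.73  1.66  0.36  1.12  0.1 ]
t 11.5 chest [-0.0202 -0.1969  0.1176] toolx yaw-Y 1.563 z [ 0.001 -0.    -1.   ] F [ 0.6 -2.9 -6.4] w 0.125 gf 29.2 q [ 0.84  0.46 -0.74  1.69  0.34  1.13  0.12]
```

```bash
python3 -m crank '[[0,-0.007,-0.004,0],[0,-0.014,-0.007,0],[0,-0.014,-0.007,0]]' >/dev/null; python3 st.py
python3 - <<'E'
from workcell import imaging
import cv2
cv2.imwrite("pics/w2.png",imaging.camera("wrist")["color"][...,::-1])
E
```

```text
t 11.75 chest [-0.0232 -0.1967  0.1199] toolx yaw-Y 1.564 z [ 0.008  0.    -1.   ] F [ 17.8  -3.4 -23.1] w 0.124 gf 30.0 q [ 0.85  0.45 -0.75  1.7   0.33  1.12  0.12]
```

View pics/w2.png

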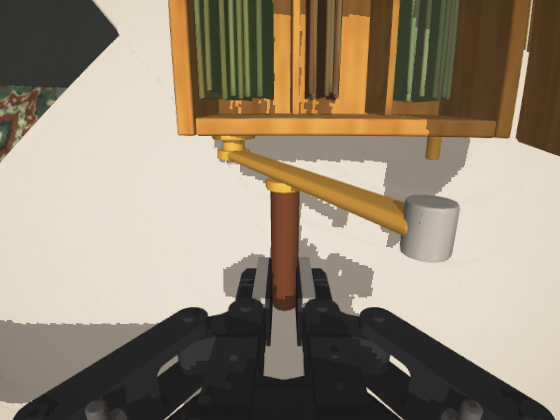

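The stay is up against its stop: force rose to 29 N and the roller is at (430,225). I'll ease off, open and withdraw outward.

```bash
python3 -m crank '[[0,0.006,0.003,0],[0,0.006,0.003,0]]' >/dev/null; python3 st.py
python3 -m crank '[[0,0,0,0],[0,0,0,0],[0,0,0,0],[0,0,0,0]]' 0.2 >/dev/null; python3 st.py
python3 -m crank '[[-0.06,0,0,0],[-0.12,0,0,0],[-0.17,0,0,0],[-0.17,0,-0.1,0],[-0.17,0,-0.2,0]]' >/dev/null
python3 -m crank '[[-0.1,-0.1,-0.1,0],[-0.1,-0.1,-0.1,0],[-0.1,-0.1,-0.1,0],[-0.1,-0.1,-0.1,0],[-0.1,-0.1,-0.1,0]]' >/dev/null; python3 st.py
for i in $(seq 20); do python3 -m crank '[[0,0,0,0],[0,0,0,0],[0,0,0,0],[0,0,0,0],[0,0,0,0]]' >/dev/null; done; python3 st.py
python3 - <<'E'
from workcell import imaging
import cv2,numpy as np
c=imaging.camera("side"); np.save("pics/s2.npy",c,allow_pickle=True);cv2.imwrite("pics/s2.png",cv2.resize(c["color"][90:290,120:400,::-1],None,fx=2.5,fy=2.5))
E
```

```text
t 11.97 chest [-0.0225 -0.1969  0.1193] toolx yaw-Y 1.563 z [ 0.002 -0.    -1.   ] F [ 4.  -3.2 -5.6] w 0.119 gf 31.5 q [ 0.84  0.45 -0.75  1.69  0.34  1.13  0.12]
t 12.3 chest [-0.0231 -0.1963  0.119 ] toolx yaw-Y 1.564 z [ 0.001 -0.    -1.   ] F [ 1.1 -1.1  0.2] w 0.601 gf 0.0 q [ 0.84  0.45 -0.75  1.69  0.33  1.13  0.12]
t 13.13 chest [-0.064  -0.3035  0.2382] toolx yaw-Y 1.564 z [-0.     0.001 -1.   ] F [ 0.2  0.9 -0.2] w 0.599 gf 0.0 q [ 1.01  0.38 -0.74  1.5   0.26  1.36  0.37]
t 21.47 chest [-0.0643 -0.3044  0.2386] toolx yaw-Y 1.563 z [ 0. -0. -1.] F [-0.3 -0.5 -0.1] w 0.601 gf 0.0 q [ 1.01  0.38 -0.74  1.5   0.26  1.36  0.37]
```

View pics/s2.png

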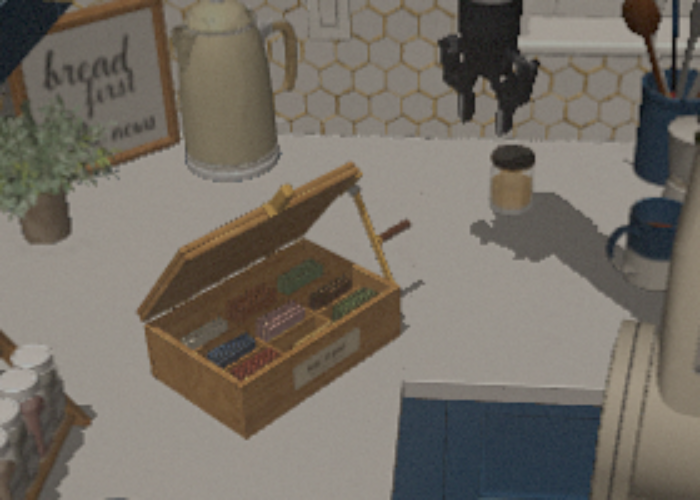

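The stay is raised, with its tip near (355,188) in the crop, and the lid is at or close to it. I'll wait and check that the lid has stopped.

```bash
cat > diff.py <<'E'
from workcell import imaging
import numpy as np
a=imaging.camera("side");b=np.load("pics/s2.npy",allow_pickle=True).item()
x=(np.abs(a["color"][150:225,170:275].astype(int)-b["color"][150:225,170:275]).max(2)); print((x>25).sum(),x.mean())
np.save("pics/s2.npy",a,allow_pickle=True)
E
for k in 1 2 3; do for i in $(seq 12); do python3 -m crank '[[0,0,0,0],[0,0,0,0],[0,0,0,0],[0,0,0,0],[0,0,0,0]]' >/dev/null; done; python3 diff.py; done
python3 st.py; python3 - <<'E'
from workcell import imaging
import cv2
c=imaging.camera("side");cv2.imwrite("pics/s3.png",cv2.resize(c["color"][135:265,160:300,::-1],None,fx=4,fy=4))
E
```

```text
297 5.641904761904762
0 3.6090158730158732
0 3.5573333333333332
t 36.67 chest [-0.0643 -0.3044  0.2386] toolx yaw-Y 1.563 z [ 0. -0. -1.] F [-0.   0.4  0.3] w 0.605 gf 0.0 q [ 1.01  0.38 -0.74  1.5   0.26  1.36  0.37]
```

View pics/s3.png

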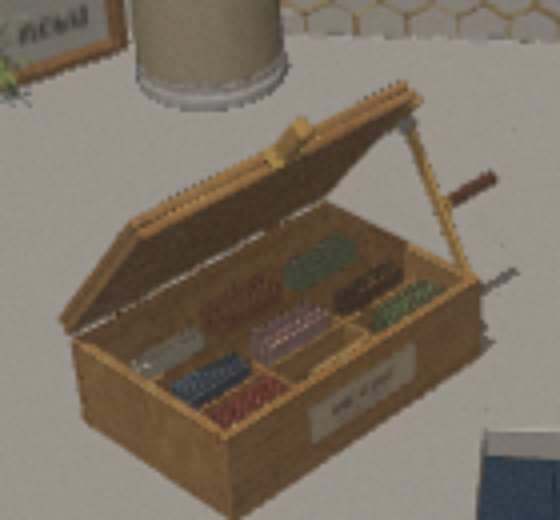

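The lid is still and rests on the stay's roller at (407,122) in the crop. The arm is clear of everything, so I'm handing in.

```bash
python3 -c "
from workcell import manip
print(manip.hand_in())"
```

```text
the job is handed in; nothing more can be done
None
```

I handed the job in at about 37 s: the lid rests on the raised stay and hasn't moved between the last pictures, the arm is clear, and I kept it away from the mug, canister and jar; the hand-in returned no verdict.

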